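# Reset the coffee mill's grind and lock it again

## Robot

A 6-joint arm with a two-finger parallel gripper is mounted at the origin on the work surface. World frame = base frame: x ahead of the robot, y to its left, z up, the work surface at z = 0. Lengths are in mm, angles in rad, forces in N, time in s.
With the tool pointing down it reaches from about 250 to 775 mm from the base axis. Payload 8.9 kg.
Tool frame: the origin (TCP) lies between the finger pads; the fingertips stand 14 mm ahead of it and the grasp point (between the pads) lies 5 mm behind it; x points along the fingers, y is the direction in which the jaws open and shut, and the axes are right-handed (so a half turn about x gives the same grasp; the last joint's range is limited). The gripper opens to 85 mm and grips with 20 to 120 N. Pads are 22 mm wide; open, the fingers measure 114 mm over their backs; the gripper's body (76 mm by 85 mm) begins 54 mm behind the grasp point. The pads swing forward as they close: fully open they stand 13 mm farther back than shut.
Start: joints at [-1.409, 0.291, -0.153, 1.127, 0, 1.431], TCP at [155.551, -501.426, 245.305] pointing down, gripper open.
Joint ranges: [-2.52, 2.52], [-0.91, 1.74], [-1.3, 1.37], [-1.96, 2.02], [-1.52, 1.47], [-3.14, 3.14]. Speed limits (rad/s): [2.22, 2.22, 2.79, 3.14, 3.14, 3.14].

## Interface

Orientations are given as a rotation vector (axis times angle).
In Python, from plant import manip gives the robot as it stands.
- The arm moves only by the tool jog_arm, never from a script. Its argument "steps" is a list of rows, each a list of 3 entries, a list of its own where there are three numbers: the shift along the tool's x, y, z in mm, then the turn about the tool's x in degrees, then the finger opening in mm, from 0 to 85.4. A call has exactly 8 rows; each row is the pose to reach, as a shift and turn from the pose measured when the call began, along the tool's axes at that moment; what a row does not reach only later rows make up. A row lasts 1/12 s, in which the tool goes at most 41.7 mm and 7.16 degrees, less where a joint would pass 70% of its speed; a pose out of reach is approached as far as the arm can. A call with a gripper value outside its range is refused whole. The fingers move at their own pace and stop on an object; "force" is the grip in N (left out, the last holds). Time passes only in rows, so rows that repeat a pose let the fingers close, or fill a call up. It gives the time, the measured TCP pose, the force and the opening at its end, in the units of the state.
- manip.get_state(): the state, without advancing time (a new reading comes with each control period).
- manip.capture(name): name is "scene" or "side" or "wrist"; returns a dict with "pixels" (400x640x3 uint8, red, green, blue), "intrinsics" (3x3 intrinsics, pixels), "extrinsics" (4x4, takes a point from world to camera coordinates); the wrist camera has in their place "mount" (4x4, takes a point from camera to tool coordinates, whose origin is the TCP and whose axes are the tool frame's). Camera axes: x right, y down, z forward; pixel columns grow to the right and rows downward; lengths in mm; the calibration is good to about 2 mm. A picture is of the moment at which its call begins: read the wrist's pose just before it. There is no depth.
- manip.close_job(): hands the job in, once; it reports no verdict.
Trained networks look in the newest picture that a camera, given by its name, has taken for a name from the list of things; names that differ only in an ending like _2 or _b are one class to them, and where a whole thing is asked for, a point or a joint stands for the part that bears it (a point fixed in the world has none). Each returns a list of dicts, best first, with "conf" (0 to 1); they miss things now and then, are a little off and sometimes report something else, mostly with a low value. They report only what shows in the picture. A call takes as long as a camera call.
- manip.boxes_of(camera, query): "xyz" ([x, y, z] in mm, in world coordinates, good to about 4 mm: the middle of the surface that is visible of it).
- manip.spot_point(camera, query): "xyz" ([x, y, z] in mm, in world coordinates, good to about 4 mm: a listed point, or the origin of a listed thing).
The state is a dict: "time_s": time; "joints": joint angles; "qvel": joint speeds; "joint_torque": joint torques, N m; "eef_pos": TCP position; "orientation": TCP orientation; "wrist_force": force on the tool from outside, world axes, zero at the start; "wrist_torque": the same for the moment, N m; "grip_width": opening from 0.0 (shut) to 1.0 (fully open).
Only numpy, scipy, OpenCV 4.12 (cv2) and the standard library are available. Lean on these libraries where they do the work, as an engineer would, in place of code of your own. Each camera call takes 0.05 s, during which the arm holds its last target.

## Task

Set the coffee mill to the marked grind: loosen the hexagonal lock ring, turn the red knob until its white line points at the yellow tab, then tighten the lock ring again just snugly, until turning it takes about 0.3 N m more than when it runs loose, without shifting the setting. Never force the knob while it is locked, and leave the other things on the cart where they are.

Things in the scene. Friction and masses are not known exactly. Their poses are not given: they have to be found in the camera images.
- mill: Grey coffee mill, 220 x 130 mm, 85 mm high, fixed. Origin at table level on the vertical axis shared by lock ring, knob and tab; x points to the bean hopper (cylinder 64 mm across centred at x = 105 mm, top 123 mm above the table). A black dial plate 120 mm across lies on the deck round the axis at height 86 mm; a thin collar carries the ring.
- ring_centre (a point): Centre of the bare aluminium hexagonal lock ring: 56 mm across flats, 16 mm tall (105 to 121 mm above the table). Its x axis is square to one pair of flats (the others lie 60 degrees on). Nothing stands beside it for 70 mm; below it is free space down to 90 mm. It turns about z and stays at its height: clockwise from above tightens.
- lock_ring: The same ring, origin on the axis at table level. It runs stiffly: 0.5 N m of friction, which also keeps it where it is left. From where it bites, tightening adds a spring torque that reaches 0.3 N m about 0.25 rad on, then rises 1.5 N m per rad. Found tight, it comes loose 0.2 to 0.5 rad anticlockwise; 1 rad leaves it clear wherever the knob is set.
- knob_centre (a point): Centre of the red bar-shaped knob above the ring, same axis: bar 44 mm long, 16 mm thick, 20 mm tall (about 136 to 156 mm above the table). Its x axis runs along the bar to the end with the white line on top: the pointer direction. Turns about z, against about 0.15 N m when unlocked, much more when locked.
- adjuster: The same knob with its spindle; origin on the axis, at table level within 3 mm. It climbs 3 mm per rad on its thread as it turns anticlockwise, so the ring afterwards bites 0.3 rad further anticlockwise for each rad.
- mark (a point): Yellow tab, 18 x 6 mm, on the dial plate, centred 47 mm from the axis, 88 mm above the table; its x axis points outwards from the axis: the direction that the white line must take. At the start 0.5 to 1.3 rad anticlockwise (from above) of the pointer; does not move.
- clamp_pad: Hidden pad inside the mill, on the axis, which the ring presses on the adjuster's shoulder with 1 N for each 0.01 N m of spring torque (30 N at 0.3 N m). Origin near table level; cannot be touched.
- caddy: Grey plastic utensil caddy 85 x 85 x 100 mm with two aluminium spoons standing in it (up to 180 mm high), bystander; origin under its centre.
- jar: Glass jar with a twist cap, 68 mm across, 100 mm tall, bystander; origin under its centre.
- saucer: White ceramic saucer, 130 mm across, 18 mm tall, bystander; origin under its centre.
- egg_ring: Yellow silicone egg ring, 94 mm across, 18 mm tall, bystander; origin under its centre.

How it is judged (in metres and radians):
On the way, in this order (a step that is already met when the one before it is completed fails the run):
1. the lock ring is loosened until the clamp pad no longer bears on the adjuster (under 5 N), the pointer still off the tab (contact force between clamp_pad and adjuster below 5 N and not (angle between the x axis of knob_centre and the x axis of mark, either way round below 0.12 rad)), for 0.2 s.
2. with the ring loose, the pointer is brought to the yellow tab (within 0.12 rad) (contact force between clamp_pad and adjuster below 5 N and angle between the x axis of knob_centre and the x axis of mark, either way round below 0.12 rad), for 0.2 s.
3. the ring is tightened again (pad force 16 to 44 N) with the pointer still at the tab (contact force between clamp_pad and adjuster between 16 and 44 N and angle between the x axis of knob_centre and the x axis of mark, either way round below 0.12 rad), for 0.2 s.
At the end, for the whole second after the job is handed in: The white line points at the yellow tab within 0.12 rad, the lock ring is tight again with 16 to 44 N on the clamp pad (0.16 to 0.44 N m above its loose running torque), and both are at rest (all of step 3 and angular speed of each of lock_ring, adjuster below 0.05 rad/s); the robot touches nothing.
It fails at once if the lock ring is over-tightened (more than 80 N on the clamp pad, 0.8 N m above its loose running torque) (contact force between clamp_pad and adjuster above 80 N).
It fails at once if the knob is forced round while it is locked (over 0.15 rad/s with more than 15 N on the pad) (contact force between clamp_pad and adjuster above 15 N and angular speed of adjuster above 0.15 rad/s).
It fails at once if a bystander is shifted more than 20 mm (distance of any of caddy, jar, saucer, egg_ring from where it was at the start of the episode above 0.02 m).
It also fails if it takes over 66 s, if anything falls off the work surface, if the arm or the gripper's body presses on something with over 40 N, if the wrist force passes 120 N, or if a joint passes its speed limit or range.

## Working session

There is one attempt and no reset: what is moved stays moved. The work goes in short steps, Python scripts to look and compute and a tool call to move; the robot and the scene stay as the last step left them, time stands still between calls to the robot, and variables do not carry over. Pictures are saved under pics/ and viewed, and the job is handed in when it is done.

Besides the shell and the picture viewer there is one more tool, called as name([rows], argument=value, ...), one row to a line, values as JSON. jog_arm: Moves the arm, as the interface text tells. Its arguments: {"type":"object","properties":{"steps":{"type":"array"},"force":{"type":"number"}},"required":["steps"]}

```bash
ls; mkdir -p pics
cat > h.py <<'E'
import numpy as np,cv2
from plant import manip
from scipy.spatial.transform import Rotation as R
def snap(cam,name):
    s=manip.get_state(); d=manip.capture(cam)
    cv2.imwrite('pics/'+name+'.png',cv2.cvtColor(np.asarray(d['pixels'],np.uint8),cv2.COLOR_RGB2BGR))
    K=np.array(d['intrinsics'])
    if 'extrinsics' in d: E=np.array(d['extrinsics'])
    else:
        T=np.eye(4);T[:3,:3]=R.from_rotvec(s['orientation']).as_matrix();T[:3,3]=s['eef_pos']
        E=np.linalg.inv(T@np.array(d['mount']))
    np.savez('pics/'+name+'.npz',K=K,E=E)
    return d['pixels'],K,E
def proj(K,E,p):
    p=np.atleast_2d(p); c=p@E[:3,:3].T+E[:3,3]; q=c@K.T; return q[:,:2]/q[:,2:]
def back(K,E,uv,z):
    uv=np.atleast_2d(uv); r=np.c_[uv,np.ones(len(uv))]@np.linalg.inv(K).T@E[:3,:3]
    o=-E[:3,:3].T@E[:3,3]; return o+r*((z-o[2])/r[:,2])[:,None]
E
python3 - <<'E'
from h import *
s=manip.get_state(); print(s); print(R.from_rotvec(s['orientation']).as_matrix().round(3))
for c in ['scene','side','wrist']:
    p,K,E=snap(c,c+'0')
    for q in ['ring_centre','knob_centre','mark','mill']:
        print(c,q,[(round(x['conf'],2),np.round(x['xyz'],1)) for x in manip.spot_point(c,q)[:2]])
for q in ['caddy','jar','saucer','egg_ring']: print(q,[(round(x['conf'],2),np.round(x['xyz'],1)) for x in manip.spot_point('scene',q)[:2]])
E
```

```text
pics
{'time_s': 0.0, 'joints': array([-1.40935114e+00,  2.91267305e-01, -1.54132062e-01,  1.12670594e+00,
        8.42868486e-06,  1.43150165e+00]), 'qvel': array([ 0.00032698,  0.00024834,  0.00072153,  0.00089345, -0.0002798 ,
        0.00016849]), 'joint_torque': array([-1.86065503e-03, -5.37140644e+01,  3.31369901e+01,  1.59128231e-02,
       -5.69826061e-04,  3.62233678e-06]), 'eef_pos': array([ 155.45893369, -501.00997239,  244.73689844]), 'orientation': array([ 2.06011544,  0.31350024, -2.06012809]), 'wrist_force': array([ 0.3465699 , -0.54034387, -0.82819448]), 'wrist_torque': array([-0.04037646, -0.01712798, -0.03634498]), 'grip_width': 0.9981074008978358}
[[-0.     0.296 -0.955]
 [ 0.001 -0.955 -0.296]
 [-1.    -0.001 -0.   ]]
scene ring_centre [(0.54, array([483.4, -47.9, 112.1]))]
scene knob_centre [(0.42, array([481.5, -50.5, 144.7]))]
scene mark []
scene mill [(0.95, array([485.1, -50.6,  -0.9]))]
side ring_centre [(0.51, array([481.3, -48.4, 112.7]))]
side knob_centre [(0.66, array([ 420.7, -322.8,    0.8])), (0.48, array([484.8, -48.2, 143.8]))]
side mark [(0.24, array([487. , -45.7, 145.4]))]
side mill [(0.78, array([488.4, -47.5,   0.9]))]
wrist ring_centre []
wrist knob_centre []
wrist mark []
wrist mill []
caddy [(0.89, array([6.249e+02, 3.663e+02, 4.000e-01]))]
jar [(0.95, array([ 582.1, -347. ,    1.1]))]
saucer [(0.62, array([ 421. , -319. ,    1.6]))]
egg_ring [(0.62, array([436.8, 341. ,   3.7]))]
```

View pics/scene0.png

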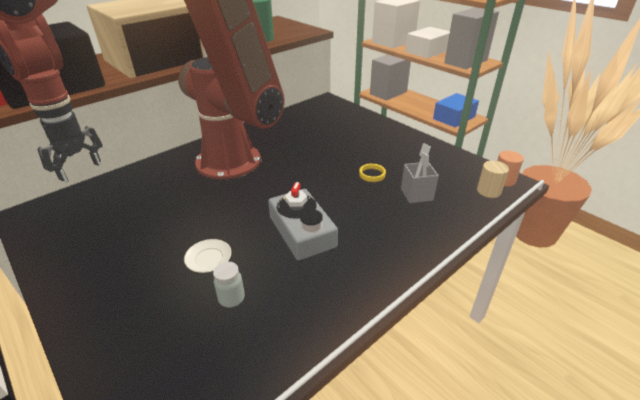

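View pics/side0.png

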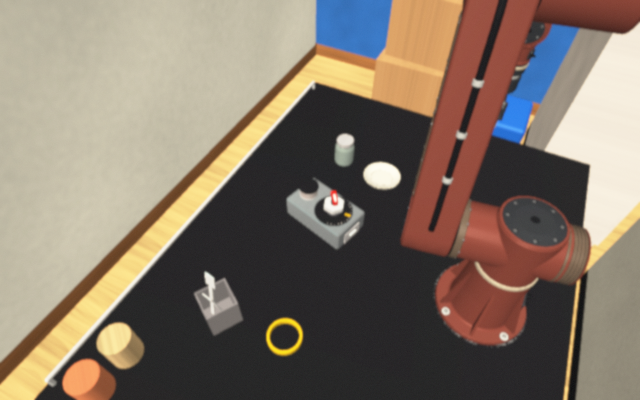

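Run:
```python
from h import *
d=manip.capture('wrist'); print(np.round(d['mount'],3),d['intrinsics'])
for n,c in [('scene0',(297,203)),('side0',(330,210))]:
    im=cv2.imread(f'pics/{n}.png'); x,y=c
    cv2.imwrite(f'pics/{n}z.png',cv2.resize(im[y-50:y+50,x-65:x+65],None,fx=6,fy=6,interpolation=cv2.INTER_CUBIC))
s=manip.get_state(); M=R.from_rotvec(s['orientation']).as_matrix()
print(M.T@(np.array([484,-48,300])-s['eef_pos']))
```

```text
[[ 0.00000e+00 -3.06000e-01  9.52000e-01 -1.28242e+02]
 [ 1.00000e+00  1.00000e-03 -0.00000e+00 -4.75000e-01]
 [-1.00000e-03  9.52000e-01  3.06000e-01 -7.85750e+01]
 [ 0.00000e+00  0.00000e+00  0.00000e+00  1.00000e+00]] [[305.823396     0.         323.61589996]
 [  0.         305.823396   198.92638656]
 [  0.           0.           1.        ]]
[ -54.70479007 -335.76282552 -448.0473599 ]
```

View pics/side0z.png

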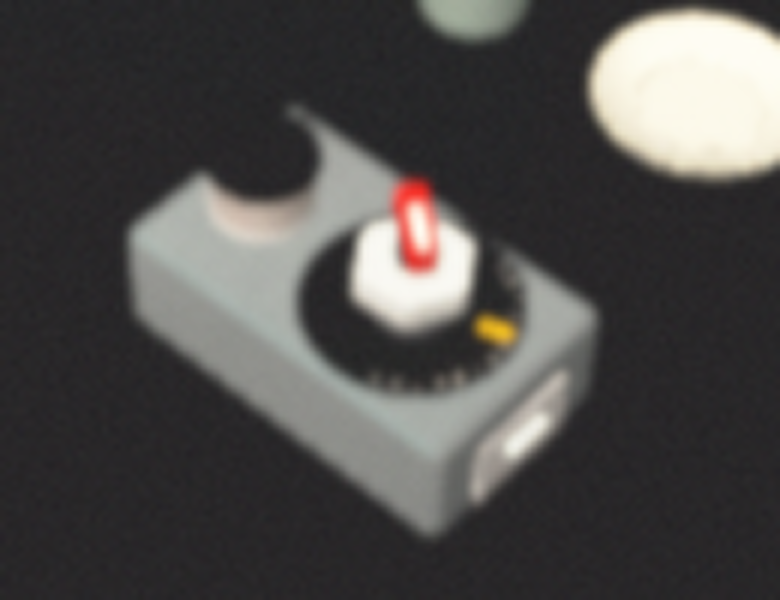

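View pics/scene0z.png

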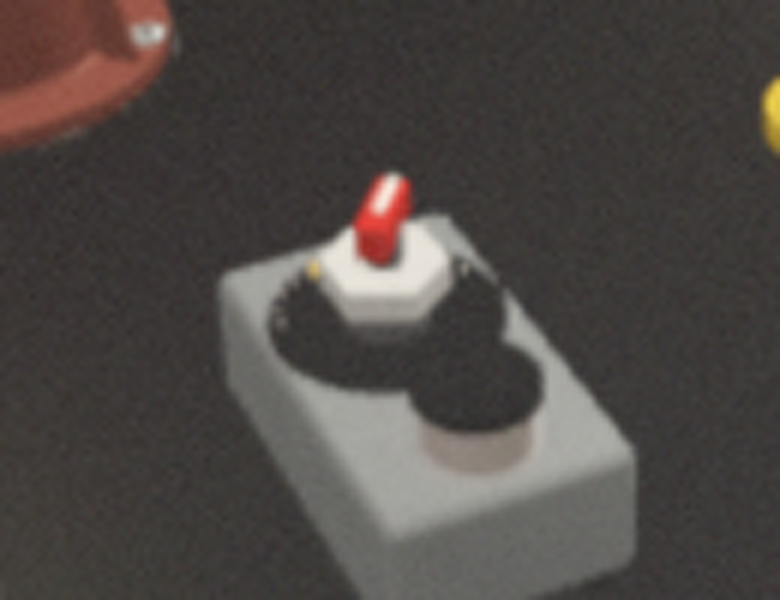

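jog_arm([
  [[-20,-22,-30],0,80],
  [[-40,-46,-61],0,80],
  [[-55,-69,-92],0,80],
  [[-55,-93,-124],0,80],
  [[-55,-117,-156],0,80],
  [[-55,-141,-188],0,80],
  [[-55,-165,-220],0,80],
  [[-55,-189,-252],0,80],
])

```text
time_s: 1.67
eef_pos: [341.0, -244.6, 300.6]
orientation: [2.06, 0.311, -2.059]
wrist_force: [1.3, -0.9, 1.0]
grip_width: 0.933
```

jog_arm([
  [[0,-24,-32],0,80],
  [[0,-48,-64],0,80],
  [[0,-72,-96],0,80],
  [[0,-96,-128],0,80],
  [[0,-120,-160],0,80],
  [[0,-145,-195],0,80],
  [[0,-145,-195],0,80],
  [[0,-145,-195],0,80],
])

```text
time_s: 2.33
eef_pos: [485.1, -46.5, 300.2]
orientation: [2.057, 0.315, -2.057]
wrist_force: [-0.5, -0.5, -0.9]
grip_width: 0.937
```

Run:
```python
from h import *
p,K,E=snap('wrist','w1')
for q in ['ring_centre','knob_centre','mark','mill']:
        print(q,[(round(x['conf'],2),np.round(x['xyz'],1)) for x in manip.spot_point('wrist',q)[:2]])
print(proj(K,E,[[484,-48,156],[484,-48,121],[484,-48,88]]), manip.get_state()['joints'])
```

```text
ring_centre [(0.6, array([485.7, -50.4, 113.7]))]
knob_centre [(0.56, array([482. , -48.1, 142.5])), (0.27, array([436.3, -49.7,  88.6]))]
mark [(0.47, array([436.6, -51.5,  85.3]))]
mill [(0.72, array([482.3, -41.1,  -1. ]))]
[[325.30927586 191.35514909]
 [325.1250011  181.84088997]
 [324.98352079 174.53614404]] [-2.51886546e-01  1.90375150e-01 -1.39807399e-01  1.23979112e+00
 -6.10663076e-04  2.59118345e+00]
```

View pics/w1.png

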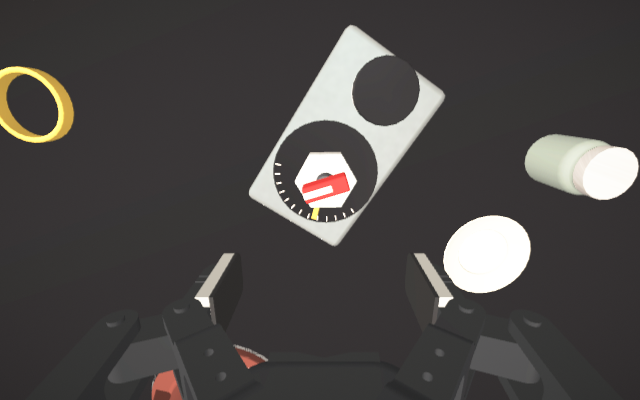

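Run:
```python
from h import *
im=cv2.imread('pics/w1.png'); d=np.load('pics/w1.npz');K,E=d['K'],d['E']
x0,y0=250,100
c=im[y0:260,x0:440]
cv2.imwrite('pics/w1z.png',cv2.resize(im[120:240,240:400],None,fx=5,fy=5,interpolation=cv2.INTER_CUBIC))
b,g,r=[im[...,i].astype(int) for i in range(3)]
roi=np.zeros(b.shape,bool);roi[130:230,265:385]=1
red=roi&(r>130)&(g<90); yel=roi&(r>150)&(b<100)&(g>120)
ys,xs=np.nonzero(yel);P=back(K,E,np.c_[xs,ys],88);print('tab',P.mean(0),len(P))
ys,xs=np.nonzero(red);P=back(K,E,np.c_[xs,ys],156);print('red',P.mean(0),len(P))
print('extremes',[(x,y) for x,y in [(xs[xs.argmin()],ys[xs.argmin()]),(xs[xs.argmax()],ys[xs.argmax()])]])
print('pad proj')
```

```text
tab [434.68455355 -50.0489484   88.        ] 10
red [493.37372008 -44.728395   156.        ] 190
extremes [(np.int64(303), np.int64(187)), (np.int64(348), np.int64(186))]
pad proj
```

View pics/w1z.png

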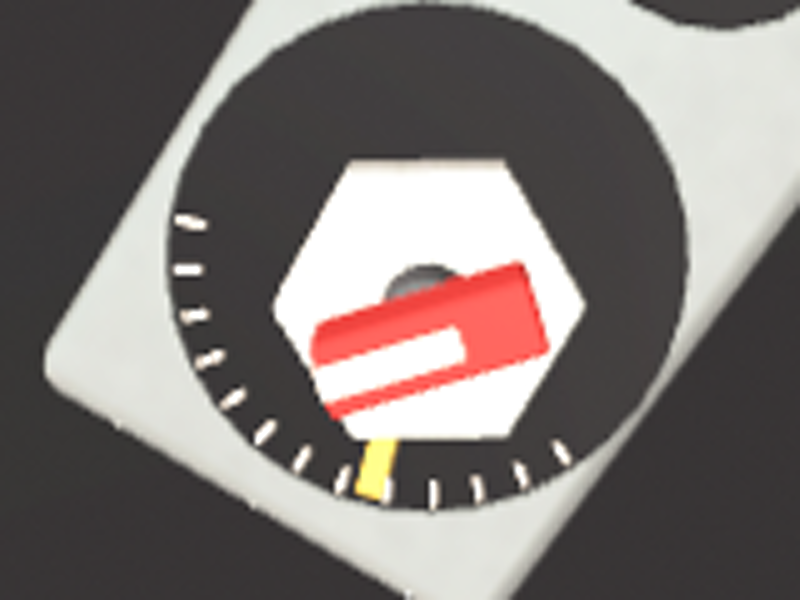

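Run:
```python
from h import *
d=np.load('pics/w1.npz');K,E=d['K'],d['E']
f=lambda pts,z: back(K,E,(np.array(pts,float)+.5)/5-.5+[240,120],z)
H=f([(350,160),(505,160),(585,302),(508,440),(352,440),(273,302)],121);print(H.round(1));c=H.mean(0);print('ring c',c)
e=np.roll(H,-1,0)-H; a=np.degrees(np.arctan2(e[:,1],e[:,0]));print('edge len',np.linalg.norm(e,axis=1),'ang mod60',a%60)
k=f([(318,388),(463,345)],156);v=k[0]-k[1];pk=np.degrees(np.arctan2(v[1],v[0]));print('pointer',pk)
kc=f([(313,365),(335,418),(548,350),(524,290)],156);print('knob c',kc.mean(0))
t=f([(385,440),(370,498)],88);print(t);w=t[1]-c;print('tab ang',np.degrees(np.arctan2(w[1],w[0])))
t=f([(356,494),(383,498)],88).mean(0)-c;print('tab ang outer', np.degrees(np.arctan2(t[1],t[0])),np.linalg.norm(t[:2]))
D=f([(167,245),(688,245),(428,3),(434,511)],87);print(D.round(1),D.mean(0))
s=manip.get_state();M=R.from_rotvec(s['orientation']).as_matrix();print(M.round(3));print('tool y ang',np.degrees(np.arctan2(M[1,1],M[0,1])))
```

```text
[[509.2 -23.6 121. ]
 [518.6 -53.4 121. ]
 [495.7 -78.5 121. ]
 [462.1 -72.9 121. ]
 [452.2 -41.2 121. ]
 [476.3 -16.9 121. ]]
ring c [485.67604191 -47.73710386 121.        ]
edge len [31.18570789 34.01323457 33.98366746 33.24824888 34.22962928 33.66095767] ang mod60 [47.49070477 47.60789645 50.52073802 47.48859793 45.2590273  48.4197611 ]
pointer 124.65676245046294
knob c [484.51909502 -47.97845822 156.        ]
[[442.93803786 -50.62578561  88.        ]
 [427.82118471 -51.52416209  88.        ]]
tab ang -176.25488068570527
tab ang outer -176.48544841547746 57.50829119892199
[[ 472.6   10.4   87. ]
 [ 508.2 -102.6   87. ]
 [ 541.3  -30.1   87. ]
 [ 428.8  -67.3   87. ]] [487.74085515 -47.39835838  87.        ]
[[ 0.001  0.294 -0.956]
 [-0.001 -0.956 -0.294]
 [-1.     0.001 -0.   ]]
tool y ang -72.89593656770828
```

jog_arm([
  [[20,1,0],-6,80],
  [[40,1,0],-12,80],
  [[60,1,0],-18,80],
  [[80,1,0],-24,80],
  [[95,1,0],-30,80],
  [[105,1,0],-30.5,80],
  [[110,1,0],-30.5,80],
  [[110,1,0],-30.5,80],
])

```text
time_s: 3.25
eef_pos: [483.3, -51.1, 190.0]
orientation: [1.731, 0.761, -1.732]
wrist_force: [0.0, -0.0, 0.4]
grip_width: 0.937
```

```bash
cat >> h.py <<'E'
def st():
    s=manip.get_state();M=R.from_rotvec(s['orientation']).as_matrix()
    print('t',round(s['time_s'],2),'pos',np.round(s['eef_pos'],1),'yang',round(np.degrees(np.arctan2(M[1,1],M[0,1])),2),'tilt',np.round(M[:2,0],4),'j6',round(s['joints'][5],3),'F',np.round(s['wrist_force'],1),'T',np.round(s['wrist_torque'],3),'tq6',round(s['joint_torque'][5],3),'grip',round(s['grip_width']*85.4,1),'vel6',round(s['qvel'][5],3))
    return s,M
E
python3 - <<'E'
from h import *
s,M=st();snap('wrist','w2')
print(M.T@(np.array([485.3,-48,108])-s['eef_pos']))
E
```

```text
t 3.25 pos [483.3 -51.1 190. ] yang -42.54 tilt [-0.0008 -0.0004] j6 2.058 F [ 0.  -0.   0.4] T [-0.004  0.009  0.028] tq6 -0.119 grip 80.1 vel6 0.005
[82.02231823 -0.62480136 -3.73354238]
```

View pics/w2.png

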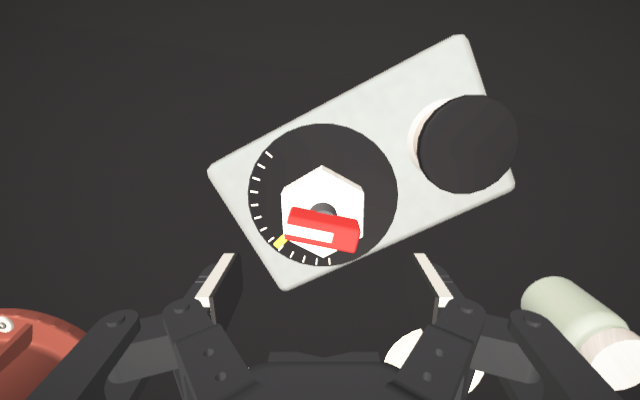

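jog_arm([
  [[15,-1,-4],0,80],
  [[30,-1,-4],0,80],
  [[45,-1,-4],0,80],
  [[60,-1,-4],0,80],
  [[72,-1,-4],0,80],
  [[80,-1,-4],0,80],
  [[82,-1,-4],0,80],
  [[82,-1,-4],0,80],
])

```text
time_s: 3.97
eef_pos: [485.9, -47.7, 109.0]
orientation: [1.732, 0.76, -1.732]
wrist_force: [-0.4, 1.0, 1.0]
grip_width: 0.934
```

Run:
```python
from h import *
s,M=st();snap('wrist','w3');snap('side','s3')
im=cv2.imread('pics/s3.png')
cv2.imwrite('pics/s3z.png',cv2.resize(im[150:260,260:400],None,fx=5,fy=5,interpolation=cv2.INTER_CUBIC))
```

```text
t 3.97 pos [485.9 -47.7 109. ] yang -42.56 tilt [ 0.0004 -0.0007] j6 2.066 F [-0.4  1.   1. ] T [ 0.005  0.05  -0.024] tq6 0.007 grip 79.8 vel6 -0.001
```

View pics/w3.png

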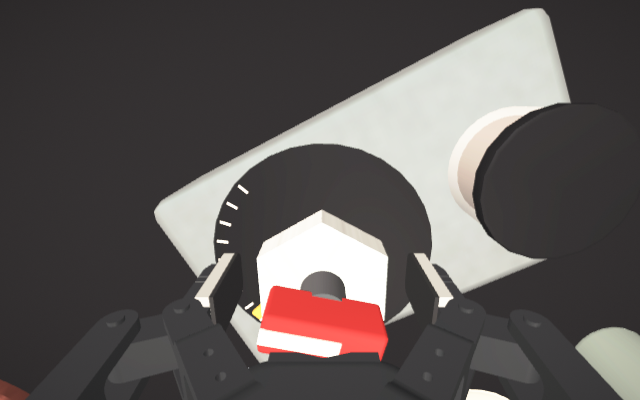

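View pics/s3z.png

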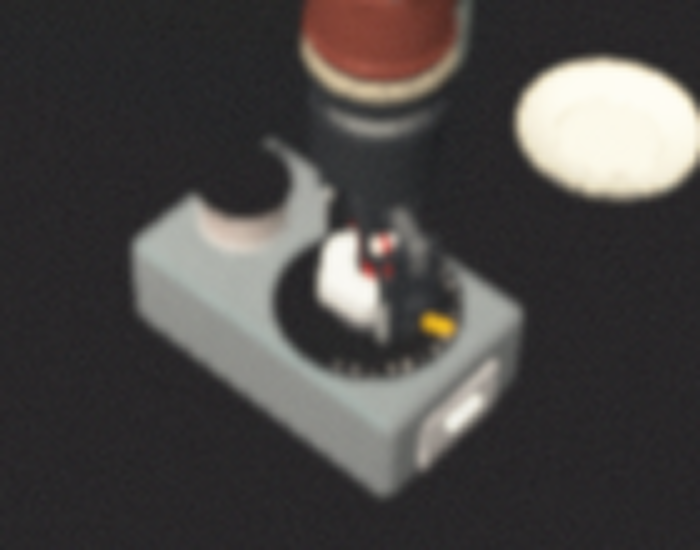

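jog_arm([
  [[0,0,0],0,66],
  [[0,0,0],0,58],
  [[0,0,0],0,54],
  [[0,0,0],0,50],
  [[0,0,0],0,50],
  [[0,0,0],0,50],
  [[0,0,0],0,50],
  [[0,0,0],0,50],
], force=100)

```text
time_s: 4.73
eef_pos: [486.0, -47.0, 110.8]
orientation: [1.732, 0.761, -1.73]
wrist_force: [-7.5, 4.2, 16.6]
grip_width: 0.637
```

Run:
```python
from h import *
s,M=st();snap('wrist','w4')
```

```text
t 4.73 pos [486.  -47.  110.8] yang -42.49 tilt [0.0014 0.0001] j6 2.066 F [-7.5  4.2 16.6] T [0.932 1.394 0.197] tq6 0.195 grip 54.4 vel6 -0.001
```

View pics/w4.png

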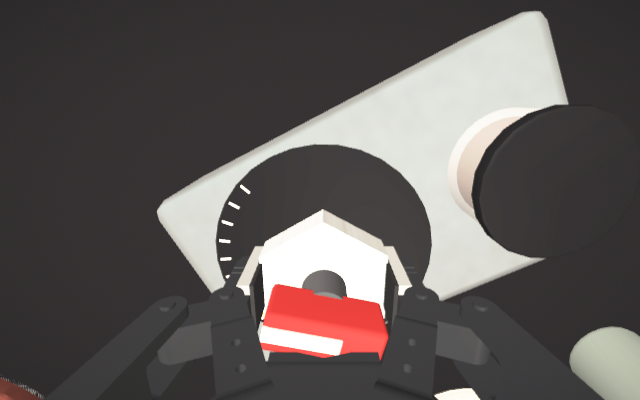

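jog_arm([
  [[0,0,0],-3,50],
  [[0,0,0],-6,50],
  [[0,0,0],-9,50],
  [[0,0,0],-12,50],
  [[0,0,0],-15,50],
  [[0,0,0],-18,50],
  [[0,0,0],-21,50],
  [[0,0,0],-24,50],
])

```text
time_s: 5.45
eef_pos: [485.2, -46.5, 111.0]
orientation: [1.442, 1.041, -1.441]
wrist_force: [-3.9, 3.9, 1.9]
grip_width: 0.634
```

Run:
```python
from h import *
s,M=st();snap('wrist','w5')
```

```text
t 5.45 pos [485.2 -46.5 111. ] yang -18.38 tilt [0.0003 0.001 ] j6 1.645 F [-3.9  3.9  1.9] T [ 0.321  0.439 -0.562] tq6 0.501 grip 54.1 vel6 -0.623
```

View pics/w5.png

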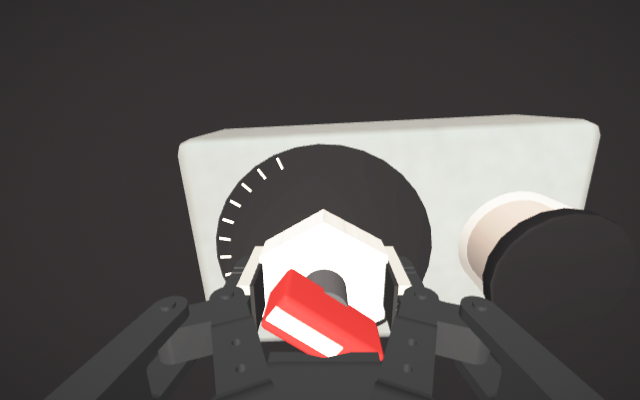

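jog_arm([
  [[0,0,0],-5,50],
  [[0,0,0],-11,50],
  [[0,0,0],-17,50],
  [[0,0,0],-23,50],
  [[0,0,0],-29,50],
  [[0,0,0],-35,50],
  [[0,0,0],-40,50],
  [[0,0,0],-42,50],
])

```text
time_s: 6.17
eef_pos: [483.8, -46.5, 111.0]
orientation: [0.895, 1.381, -0.896]
wrist_force: [-8.0, -0.3, 3.5]
grip_width: 0.632
```

Run:
```python
from h import *
s,M=st()
```

```text
t 6.17 pos [483.8 -46.5 111. ] yang 24.0 tilt [-0.002   0.0009] j6 0.905 F [-8.  -0.3  3.5] T [ 0.02   0.795 -0.575] tq6 -0.813 grip 54.0 vel6 -0.334
```

jog_arm([
  [[0,0,0],0,70],
  [[0,0,0],0,80],
  [[0,0,0],0,80],
  [[0,0,0],0,80],
  [[-20,0,0],0,80],
  [[-45,0,0],0,80],
  [[-80,0,0],-5,80],
  [[-90,0,0],-10,80],
])

```text
time_s: 6.83
eef_pos: [486.0, -47.0, 205.3]
orientation: [0.76, 1.431, -0.758]
wrist_force: [0.8, -0.3, 0.7]
grip_width: 0.939
```

jog_arm([
  [[-15,0,0],0,80],
  [[-20,0,0],0,80],
  [[-20,0,0],0,80],
  [[-20,0,0],0,80],
  [[-20,0,0],0,80],
  [[-20,0,0],0,80],
  [[-20,0,0],0,80],
  [[-20,0,0],0,80],
])

```text
time_s: 7.5
eef_pos: [485.6, -46.9, 224.7]
orientation: [0.76, 1.432, -0.759]
wrist_force: [-0.1, 0.2, 0.1]
grip_width: 0.938
```

Run:
```python
from h import *
s,M=st();snap('wrist','w6')
im=cv2.imread('pics/w6.png')
cv2.imwrite('pics/w6z.png',cv2.resize(im[110:290,210:430],None,fx=3.5,fy=3.5,interpolation=cv2.INTER_CUBIC))
```

```text
t 7.5 pos [485.6 -46.9 224.7] yang 34.17 tilt [ 0.0023 -0.0001] j6 0.728 F [-0.1  0.2  0.1] T [-0.004  0.024 -0.011] tq6 0.004 grip 80.1 vel6 -0.0
```

View pics/w6z.png

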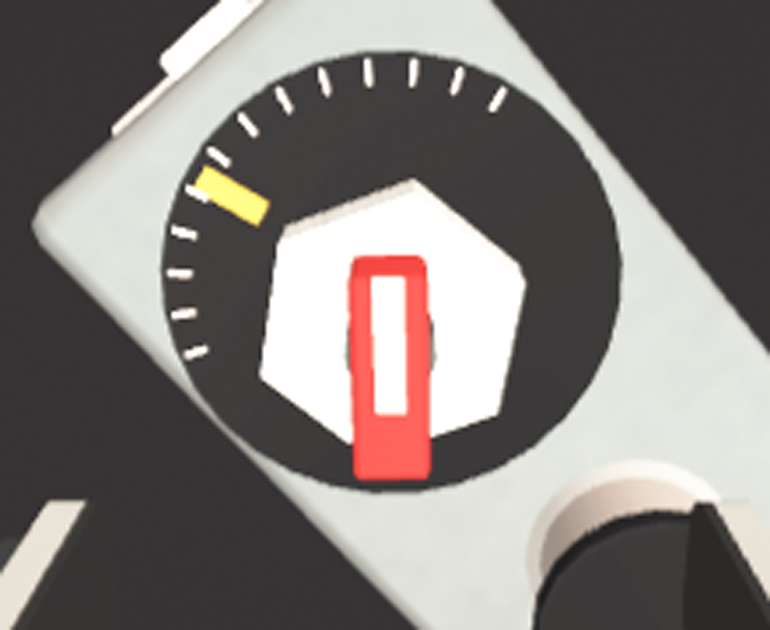

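Run:
```python
from h import *
d=np.load('pics/w6.npz');K,E=d['K'],d['E']
f=lambda pts,z: back(K,E,(np.array(pts,float)+.5)/3.5-.5+[210,110],z)
k=f([(388,280),(390,413)],156);v=(k[0]-k[1]);print('ptr',np.degrees(np.arctan2(v[1],v[0])))
kc=f([(352,277),(425,277),(430,479),(355,479)],156);print('kc',kc.mean(0),kc.round(1))
t=f([(202,180),(265,213)],88);w=t[0]-t[1];print(t,np.degrees(np.arctan2(w[1],w[0]))%360)
c=np.array([485.3,-48]);
for q in t: print(np.degrees(np.arctan2(*(q[:2]-c)[::-1]))%360,np.linalg.norm(q[:2]-c))
H=f([(415,181),(525,278),(498,415),(262,376),(283,233)],121);print(H)
D=f([(163,272),(622,268),(400,50),(395,492)],86);print('dial',D.mean(0),D)
s,M=st();print(M.T@(np.array([485.3,-48,145])-s['eef_pos']))
```

```text
ptr 124.865841337209
kc [484.07402526 -46.52223437 156.        ] [[466.  -33.  156. ]
 [477.6 -25.1 156. ]
 [502.7 -59.7 156. ]
 [490.1 -68.3 156. ]]
[[429.59873325 -50.76245301  88.        ]
 [447.07850937 -49.05426517  88.        ]] 185.58143137249414
182.83920518563073 55.769725335888054
181.5799915588694 38.236027789351446
[[469.74070878 -16.14310679 121.        ]
 [502.73259791 -20.41823742 121.        ]
 [517.2953425  -50.96078862 121.        ]
 [466.26612773 -73.75470606 121.        ]
 [452.09483886 -42.24881847 121.        ]]
dial [484.0461076  -45.17735381  86.        ] [[433.56551005 -77.59008768  86.        ]
 [531.13362684 -10.01569479  86.        ]
 [452.80344012   3.08379311  86.        ]
 [518.68185336 -96.18742588  86.        ]]
t 7.55 pos [485.7 -47.  224.8] yang 34.17 tilt [ 0.0026 -0.0002] j6 0.728 F [ 0.8 -0.  -0. ] T [ 0.032  0.019 -0.024] tq6 0.003 grip 80.4 vel6 -0.001
[79.81634021 -1.07959863  0.48607872]
```

jog_arm([
  [[15,0,0],-0.5,60],
  [[35,0,0],-0.5,45],
  [[55,0,0],-0.5,40],
  [[70,0,0],-0.5,40],
  [[78,0,0],-0.5,40],
  [[79,0,0],-0.5,40],
  [[79,0,0],-0.5,30],
  [[79,0,0],-0.5,24],
], force=40)

```text
time_s: 8.22
eef_pos: [486.4, -47.1, 146.6]
orientation: [0.754, 1.433, -0.752]
wrist_force: [-1.3, -0.6, -1.7]
grip_width: 0.278
```

Run:
```python
from h import *
st();snap('wrist','w7')
```

```text
t 8.22 pos [486.4 -47.1 146.6] yang 34.67 tilt [ 0.0034 -0.0005] j6 0.719 F [-1.3 -0.6 -1.7] T [-0.122  0.436 -0.039] tq6 -0.007 grip 23.7 vel6 -0.002
```

View pics/w7.png

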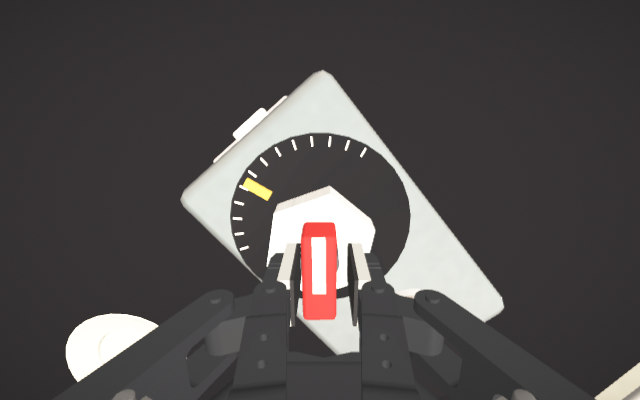

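jog_arm([
  [[0,-0.8,0],0,24],
  [[0,-1.5,0],0,20],
  [[0,-1.5,0],0,16],
  [[0,-1.5,0],0,12],
  [[0,-1.5,0],0,10],
  [[0,-1.5,0],0,10],
  [[0,-1.5,0],0,10],
  [[0,-1.5,0],0,10],
])

```text
time_s: 8.93
eef_pos: [484.8, -48.5, 147.4]
orientation: [0.753, 1.432, -0.753]
wrist_force: [-4.4, -2.6, 7.4]
grip_width: 0.196
```

Run:
```python
from h import *
st()
```

```text
t 8.93 pos [484.8 -48.5 147.4] yang 34.65 tilt [ 0.0035 -0.0019] j6 0.717 F [-4.4 -2.6  7.4] T [-0.541  0.987  0.03 ] tq6 0.017 grip 16.7 vel6 -0.001
```

jog_arm([
  [[0,0,0],-3,10],
  [[-0.3,0,0],-6,10],
  [[-0.5,0,0],-10,10],
  [[-0.7,0,0],-14,10],
  [[-1,0,0],-18,10],
  [[-1.2,0,0],-22,10],
  [[-1.4,0,0],-26,10],
  [[-1.6,0,0],-30,10],
])

```text
time_s: 9.6
eef_pos: [484.8, -48.5, 149.1]
orientation: [0.343, 1.539, -0.345]
wrist_force: [0.6, 0.2, -1.7]
grip_width: 0.195
```

Run:
```python
from h import *
st();snap('wrist','w8')
```

```text
t 9.6 pos [484.8 -48.5 149.1] yang 64.84 tilt [ 0.0036 -0.0018] j6 0.19 F [ 0.6  0.2 -1.7] T [-0.049  0.168 -0.092] tq6 1.25 grip 16.6 vel6 -0.831
```

View pics/w8.png

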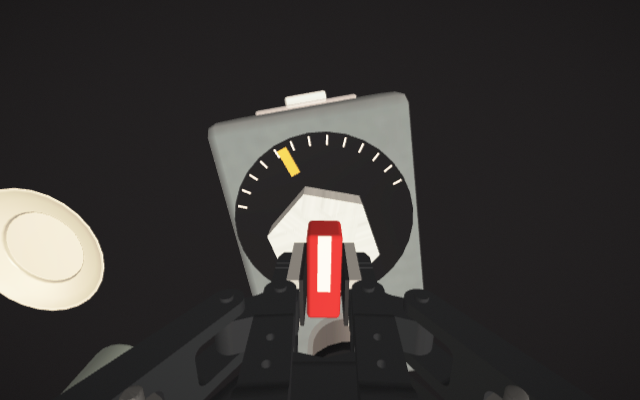

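jog_arm([
  [[-0.3,0,0],-4,10],
  [[-0.5,0,0],-9,10],
  [[-0.7,0,0],-14,10],
  [[-1,0,0],-19,10],
  [[-1.2,0,0],-24,10],
  [[-1.4,0,0],-27,10],
  [[-1.5,0,0],-29,10],
  [[-1.5,0,0],-29.3,10],
])

```text
time_s: 10.32
eef_pos: [484.8, -48.4, 150.7]
orientation: [-0.062, 1.566, 0.059]
wrist_force: [-0.0, 0.1, -2.2]
grip_width: 0.197
```

Run:
```python
from h import *
st();snap('wrist','w9')
```

```text
t 10.32 pos [484.8 -48.4 150.7] yang 94.42 tilt [ 0.0037 -0.0015] j6 -0.327 F [-0.   0.1 -2.2] T [ 0.104  0.152 -0.112] tq6 -0.618 grip 16.8 vel6 -0.009
```

View pics/w9.png

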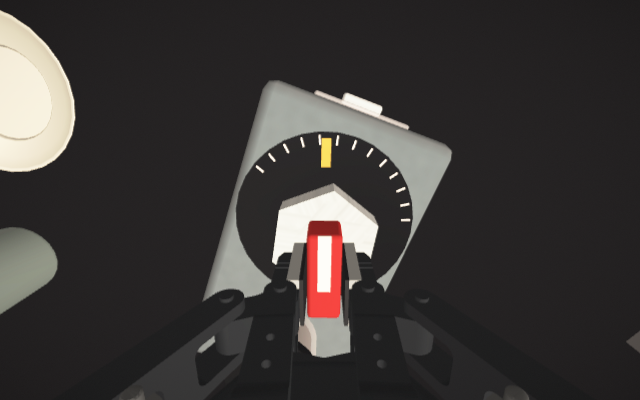

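jog_arm([
  [[0,0,0],0,40],
  [[0,0,0],0,60],
  [[0,0,0],0,80],
  [[0,0,0],0,80],
  [[0,0,0],3,80],
  [[0,0,0],7,80],
  [[0,0,0],10.4,80],
  [[0,0,0],10.4,80],
])

```text
time_s: 11.03
eef_pos: [484.9, -48.4, 150.8]
orientation: [0.084, 1.565, -0.086]
wrist_force: [-0.4, 0.1, 0.4]
grip_width: 0.943
```

Run:
```python
from h import *
s,M=st();snap('wrist','w10');print(M.T@(np.array([485.,-47.5,110])-s['eef_pos']))
```

```text
t 11.03 pos [484.9 -48.4 150.8] yang 83.78 tilt [ 0.004  -0.0015] j6 -0.141 F [-0.4  0.1  0.4] T [-0.027 -0.013  0.045] tq6 1.113 grip 80.5 vel6 -0.115
[40.79284388  0.98201987 -0.18193531]
```

View pics/w10.png

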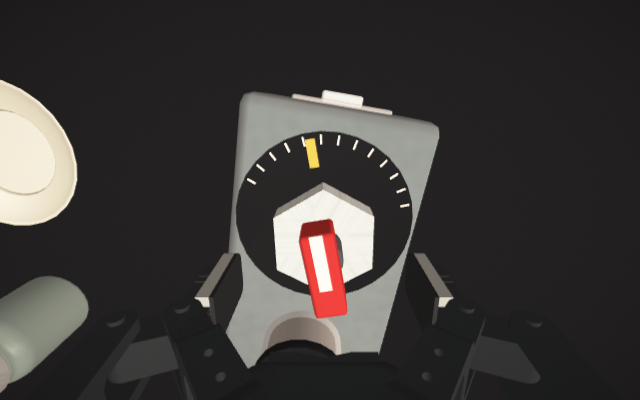

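jog_arm([
  [[10,0.5,0],0,80],
  [[22,0.5,0],0,80],
  [[34,0.5,0],0,80],
  [[40,0.5,0],0,76],
  [[40,0.5,0],0,66],
  [[40,0.5,0],0,60],
  [[40,0.5,0],0,54],
  [[40,0.5,0],0,50],
], force=100)

```text
time_s: 11.75
eef_pos: [485.3, -48.5, 111.9]
orientation: [0.08, 1.565, -0.084]
wrist_force: [-3.7, -3.0, 4.9]
grip_width: 0.631
```

jog_arm([
  [[0,0,0],0,50],
  [[0,0,0],0,50],
  [[0,0,0],0,50],
  [[0,0,0],0,50],
  [[0,0,0],0,50],
  [[0,0,0],0,50],
  [[0,0,0],0,50],
  [[0,0,0],0,50],
])

```text
time_s: 12.42
eef_pos: [485.3, -48.5, 112.0]
orientation: [0.08, 1.565, -0.084]
wrist_force: [-1.4, -0.6, -1.4]
grip_width: 0.633
```

Run:
```python
from h import *
s,M=st()
```

```text
t 12.42 pos [485.3 -48.5 112. ] yang 84.03 tilt [ 0.0045 -0.0028] j6 -0.144 F [-1.4 -0.6 -1.4] T [-0.106  0.308  0.27 ] tq6 0.278 grip 54.1 vel6 -0.001
```

jog_arm([
  [[0,0,0],2,50],
  [[0,0,0],4,50],
  [[0,0,0],6,50],
  [[0,0,0],8,50],
  [[0,0,0],10,50],
  [[0,0,0],12,50],
  [[0,0,0],13,50],
  [[0,0,0],14,50],
])

```text
time_s: 13.08
eef_pos: [485.2, -48.6, 112.0]
orientation: [0.272, 1.549, -0.276]
wrist_force: [-1.4, -1.0, -3.4]
grip_width: 0.636
```

Run:
```python
from h import *
s,M=st()
```

```text
t 13.08 pos [485.2 -48.6 112. ] yang 70.0 tilt [ 0.0043 -0.0033] j6 0.1 F [-1.4 -1.  -3.4] T [-0.556  0.267  0.466] tq6 0.242 grip 54.3 vel6 0.207
```

jog_arm([
  [[0,0,0],0.6,50],
  [[0,0,0],1.2,50],
  [[0,0,0],1.8,50],
  [[0,0,0],2.4,50],
  [[0,0,0],3,50],
  [[0,0,0],3.6,50],
  [[0,0,0],4.2,50],
  [[0,0,0],4.8,50],
])

```text
time_s: 13.75
eef_pos: [485.2, -48.7, 112.0]
orientation: [0.338, 1.539, -0.342]
wrist_force: [-1.0, -1.8, -3.1]
grip_width: 0.631
```

Run:
```python
from h import *
s,M=st()
```

```text
t 13.75 pos [485.2 -48.7 112. ] yang 65.14 tilt [ 0.0043 -0.0035] j6 0.185 F [-1.  -1.8 -3.1] T [-0.652  0.383  0.491] tq6 0.288 grip 53.9 vel6 0.124
```

jog_arm([
  [[0,0,0],0.6,50],
  [[0,0,0],1.2,50],
  [[0,0,0],1.8,50],
  [[0,0,0],2.4,50],
  [[0,0,0],3,50],
  [[0,0,0],3.6,50],
  [[0,0,0],4.2,50],
  [[0,0,0],4.8,50],
])

```text
time_s: 14.42
eef_pos: [485.2, -48.8, 112.0]
orientation: [0.404, 1.527, -0.408]
wrist_force: [-1.2, -1.9, -3.2]
grip_width: 0.632
```

Run:
```python
from h import *
s,M=st()
```

```text
t 14.42 pos [485.2 -48.8 112. ] yang 60.28 tilt [ 0.0043 -0.0036] j6 0.27 F [-1.2 -1.9 -3.2] T [-0.759  0.512  0.43 ] tq6 0.29 grip 54.0 vel6 0.126
```

jog_arm([
  [[0,0,0],0.6,50],
  [[0,0,0],1.2,50],
  [[0,0,0],1.8,50],
  [[0,0,0],2.4,50],
  [[0,0,0],3,50],
  [[0,0,0],3.6,50],
  [[0,0,0],4.2,50],
  [[0,0,0],4.8,50],
])

```text
time_s: 15.08
eef_pos: [485.1, -48.8, 112.0]
orientation: [0.47, 1.514, -0.474]
wrist_force: [-2.4, -2.4, -2.3]
grip_width: 0.626
```

Run:
```python
from h import *
s,M=st()
```

```text
t 15.08 pos [485.1 -48.8 112. ] yang 55.42 tilt [ 0.0042 -0.0038] j6 0.355 F [-2.4 -2.4 -2.3] T [-0.9    0.592  0.513] tq6 0.291 grip 53.5 vel6 0.125
```

jog_arm([
  [[0,0,0],0.6,50],
  [[0,0,0],1.2,50],
  [[0,0,0],1.8,50],
  [[0,0,0],2.4,50],
  [[0,0,0],3,50],
  [[0,0,0],3.6,50],
  [[0,0,0],4.2,50],
  [[0,0,0],4.8,50],
])

```text
time_s: 15.75
eef_pos: [485.1, -48.9, 112.0]
orientation: [0.537, 1.498, -0.54]
wrist_force: [-1.8, -3.7, -2.3]
grip_width: 0.632
```

Run:
```python
from h import *
s,M=st();snap('wrist','w11')
```

```text
t 15.75 pos [485.1 -48.9 112. ] yang 50.56 tilt [ 0.0041 -0.0039] j6 0.44 F [-1.8 -3.7 -2.3] T [-1.02   0.744  0.531] tq6 0.292 grip 54.0 vel6 0.123
```

View pics/w11.png

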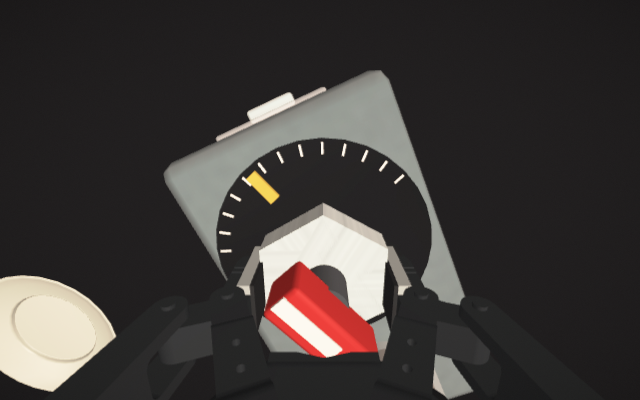

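jog_arm([
  [[0,0,0],0.5,50],
  [[0,0,0],1,50],
  [[0,0,0],1.5,50],
  [[0,0,0],2,50],
  [[0,0,0],2.5,50],
  [[0,0,0],3,50],
  [[0,0,0],3.5,50],
  [[0,0,0],4,50],
])

```text
time_s: 16.47
eef_pos: [485.0, -48.9, 112.0]
orientation: [0.592, 1.483, -0.595]
wrist_force: [-1.8, -2.1, -1.8]
grip_width: 0.636
```

Run:
```python
from h import *
s,M=st()
```

```text
t 16.47 pos [485.  -48.9 112. ] yang 46.46 tilt [ 0.004 -0.004] j6 0.511 F [-1.8 -2.1 -1.8] T [-1.042  0.782  0.521] tq6 0.338 grip 54.3 vel6 0.104
```

jog_arm([
  [[0,0,0],0.5,50],
  [[0,0,0],1,50],
  [[0,0,0],1.5,50],
  [[0,0,0],2,50],
  [[0,0,0],2.5,50],
  [[0,0,0],3,50],
  [[0,0,0],3.5,50],
  [[0,0,0],4,50],
])

```text
time_s: 17.13
eef_pos: [485.0, -49.0, 112.0]
orientation: [0.647, 1.466, -0.65]
wrist_force: [-2.6, -3.5, -1.7]
grip_width: 0.628
```

Run:
```python
from h import *
s,M=st()
```

```text
t 17.13 pos [485. -49. 112.] yang 42.42 tilt [ 0.004  -0.0041] j6 0.582 F [-2.6 -3.5 -1.7] T [-1.183  0.926  0.54 ] tq6 0.394 grip 53.6 vel6 0.104
```

jog_arm([
  [[0,0,0],0.5,50],
  [[0,0,0],1,50],
  [[0,0,0],1.5,50],
  [[0,0,0],2,50],
  [[0,0,0],2.5,50],
  [[0,0,0],3,50],
  [[0,0,0],3.5,50],
  [[0,0,0],4,50],
])

```text
time_s: 17.8
eef_pos: [485.0, -49.0, 112.0]
orientation: [0.701, 1.449, -0.704]
wrist_force: [-2.1, -3.9, -1.6]
grip_width: 0.631
```

Run:
```python
from h import *
s,M=st()
```

```text
t 17.8 pos [485. -49. 112.] yang 38.37 tilt [ 0.0038 -0.0041] j6 0.652 F [-2.1 -3.9 -1.6] T [-1.218  1.08   0.61 ] tq6 0.475 grip 53.9 vel6 0.105
```

jog_arm([
  [[0,0,0],0.5,50],
  [[0,0,0],1,50],
  [[0,0,0],1.5,50],
  [[0,0,0],2,50],
  [[0,0,0],2.5,50],
  [[0,0,0],3,50],
  [[0,0,0],3.5,50],
  [[0,0,0],4,50],
])

```text
time_s: 18.47
eef_pos: [484.9, -49.0, 112.0]
orientation: [0.756, 1.429, -0.759]
wrist_force: [-2.3, -3.7, -0.5]
grip_width: 0.636
```

Run:
```python
from h import *
s,M=st()
```

```text
t 18.47 pos [484.9 -49.  112. ] yang 34.32 tilt [ 0.0038 -0.0042] j6 0.723 F [-2.3 -3.7 -0.5] T [-1.289  1.124  0.752] tq6 0.57 grip 54.3 vel6 0.105
```

jog_arm([
  [[0,0,0],0.2,50],
  [[0,0,0],0.4,50],
  [[0,0,0],0.6,50],
  [[0,0,0],0.8,50],
  [[0,0,0],1,50],
  [[0,0,0],1.2,50],
  [[0,0,0],1.4,50],
  [[0,0,0],1.6,50],
])

```text
time_s: 19.13
eef_pos: [484.9, -49.0, 112.0]
orientation: [0.777, 1.421, -0.78]
wrist_force: [-2.1, -4.2, -1.7]
grip_width: 0.636
```

Run:
```python
from h import *
s,M=st();s,M=st();
for i in range(4):
    snap('wrist','w12'); st()
```

```text
t 19.13 pos [484.9 -49.  112. ] yang 32.7 tilt [ 0.0037 -0.0043] j6 0.751 F [-2.1 -4.2 -1.7] T [-1.275  1.245  0.8  ] tq6 0.712 grip 54.4 vel6 0.043
t 19.13 pos [484.9 -49.  112. ] yang 32.7 tilt [ 0.0037 -0.0043] j6 0.751 F [-2.1 -4.2 -1.7] T [-1.275  1.245  0.8  ] tq6 0.712 grip 54.4 vel6 0.043
t 19.18 pos [485. -49. 112.] yang 32.69 tilt [ 0.0038 -0.0043] j6 0.751 F [-2.4 -4.3 -0.7] T [-1.263  1.242  0.678] tq6 0.698 grip 53.7 vel6 -0.009
t 19.23 pos [484.9 -49.  112. ] yang 32.7 tilt [ 0.0037 -0.0043] j6 0.751 F [-1.9 -4.1 -0.4] T [-1.326  1.217  0.593] tq6 0.678 grip 53.8 vel6 -0.002
t 19.28 pos [484.9 -49.  112. ] yang 32.71 tilt [ 0.0037 -0.0042] j6 0.751 F [-2.3 -3.4 -0.9] T [-1.258  1.234  0.587] tq6 0.611 grip 53.9 vel6 -0.001
t 19.33 pos [484.9 -49.  112. ] yang 32.71 tilt [ 0.0037 -0.0042] j6 0.751 F [-2.  -4.5  0.4] T [-1.256  1.235  0.542] tq6 0.592 grip 53.8 vel6 -0.001
```

View pics/w12.png

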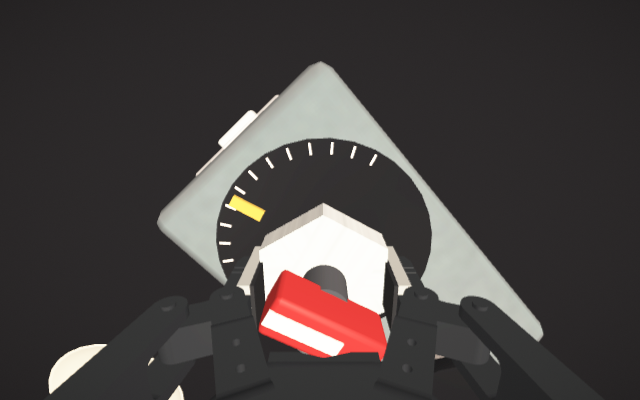

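jog_arm([
  [[0,0,0],0,60],
  [[0,0,0],0,75],
  [[0,0,0],0,80],
  [[0,0,0],0,80],
  [[-10,0,0],0,80],
  [[-35,0,0],0,80],
  [[-65,0,0],0,80],
  [[-95,0,0],0,80],
])

```text
time_s: 20.0
eef_pos: [484.3, -48.3, 208.0]
orientation: [0.778, 1.422, -0.78]
wrist_force: [2.1, -0.3, 0.1]
grip_width: 0.934
```

jog_arm([
  [[-15,0,0],0,80],
  [[-20,0,0],0,80],
  [[-20,0,0],0,80],
  [[-20,0,0],0,80],
  [[-20,0,0],0,80],
  [[-20,0,0],0,80],
  [[-20,0,0],0,80],
  [[-20,0,0],0,80],
])

```text
time_s: 20.67
eef_pos: [483.9, -48.1, 227.4]
orientation: [0.778, 1.423, -0.78]
wrist_force: [0.4, 0.2, -0.6]
grip_width: 0.934
```

Run:
```python
from h import *
s,M=st();snap('wrist','w13')
im=cv2.imread('pics/w13.png')
cv2.imwrite('pics/w13z.png',cv2.resize(im[110:290,210:430],None,fx=3.5,fy=3.5,interpolation=cv2.INTER_CUBIC))
```

```text
t 20.67 pos [483.9 -48.1 227.4] yang 32.7 tilt [ 0.0021 -0.003 ] j6 0.752 F [ 0.4  0.2 -0.6] T [ 0.032  0.06  -0.003] tq6 0.0 grip 79.8 vel6 -0.002
```

View pics/w13z.png

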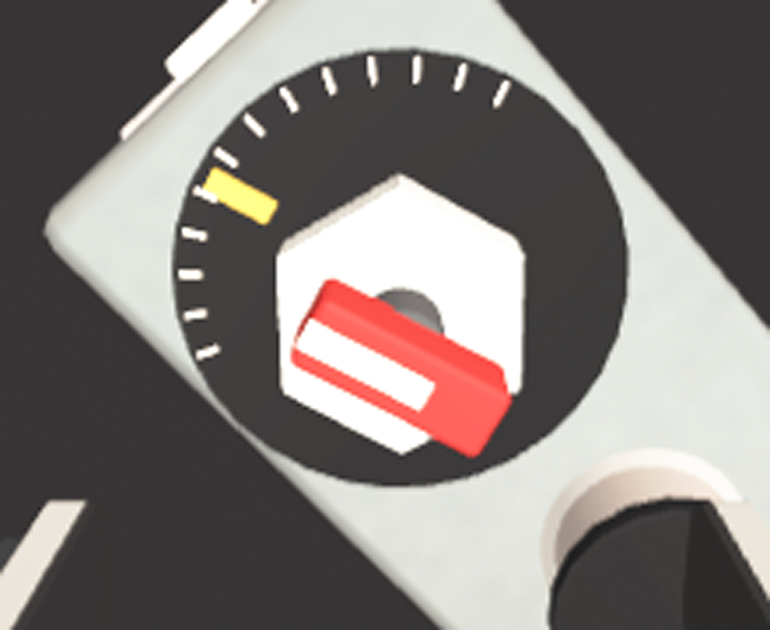

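Run:
```python
from h import *
d=np.load('pics/w13.npz');K,E=d['K'],d['E']
f=lambda pts,z: back(K,E,(np.array(pts,float)+.5)/3.5-.5+[210,110],z)
a=lambda v:np.degrees(np.arctan2(v[1],v[0]))%360
k=f([(304,336),(427,396)],159);print('ptr stripe',a(k[0]-k[1]))
k=f([(312,318),(436,382),(296,362),(420,410)],159);print(a(k[0]-k[1]),a(k[2]-k[3]))
k=f([(294,364),(473,456)],159);print('edge',a(k[0]-k[1]))
t=f([(208,182),(275,212)],88);print('tab dir',a(t[0]-t[1]))
H=f([(401,176),(522,245),(522,390),(402,452),(283,390),(279,250)],121);c=H.mean(0);print('c',c)
D=f([(172,270),(628,266),(405,48),(400,486)],86);print('dial',D.mean(0))
for o in (c,D.mean(0)): print('tab from centre',a(t.mean(0)-o))
e=np.roll(H,-1,0)-H;print(np.degrees(np.arctan2(e[:,1],e[:,0]))%60)
```

```text
ptr stripe 185.08984338026403
183.8851671595063 190.04175815603313
edge 183.5711939801331
tab dir 187.83182906890846
c [484.15665367 -46.51265043 121.        ]
dial [483.66478014 -45.78027977  86.        ]
tab from centre 184.3086324886493
tab from centre 185.27246728204318
[2.82284418 4.77868578 2.31753668 2.98622596 2.3493864  4.23549401]
```

Run:
```python
from h import *
print(manip.close_job())
```

```text
the job is handed in; nothing more can be done
None
```

The mill is set to the marked grind and the job is handed in at about 20.7 s; no verdict is reported.

- **Loosening:** I turned the lock ring about 66° anticlockwise. That is just over the 1 rad that leaves it clear.
- **Setting:** I turned the knob about 59.7° anticlockwise onto the yellow tab.
- **Tightening:** I turned the ring about 51° clockwise in small steps. The wrist torque rose from about 0.48 N m running loose to 0.80 N m, so about 0.32 N m was added (judged range 0.16 to 0.44). This rests on single noisy readings, good to roughly 0.05 N m. The joint 6 torque rose over the same stretch too.

**Last checks:**
- **Pointer:** In the final wrist picture, most pixel measurements put the pointer at about 184–185°. The tab's bearing from the axis came out at 184–185°. One edge of the white line read 190° and the tab's own edge direction 188°. I put both down to pixel picking on short edges. The limit is 6.9°, and the knob showed no shift from the tightening.
- **Clearance:** The gripper is open and well above the mill, touching nothing.
- **Other things on the cart:** I never moved near them, but I did not measure their positions again at the end.

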